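# Restock the bolt lane with the full carton

### The arm

A 7-joint arm with a two-finger parallel gripper is mounted at the origin on the work surface. World frame = base frame: x ahead of the robot, y to its left, z up, the work surface at z = 0. Lengths are in m, angles in rad, forces in N, time in s.
With the tool pointing down it reaches from about 0.425 to 0.875 m from the base axis. Payload 9.9 kg.
Tool frame: the origin (TCP) lies at the very end of the fingers, on their centre line; the grasp point (between the pads) lies env.grip_depth behind it (env.grip_depth is the distance from the TCP to the grasp point, in m); z points along the fingers, y is the direction in which the jaws open and shut (so a half turn about z gives the same grasp; the last joint's range is limited). The gripper opens to 85 mm and grips with 20 to 120 N. Pads are 22 mm wide; open, the fingers measure 114 mm over their backs; the gripper's body (76 mm by 85 mm) begins 54 mm behind the grasp point. The pads swing forward as they close: fully open they stand 13 mm farther back than shut.
Start: joints at [1.02, 0.576, 0.025, 1.437, -0.015, 1.129, -0.057], TCP at [0.304, -0.603, 0.196] pointing down, gripper open.
Joint ranges: [-2.76, 2.76], [-0.34, 2.15], [-1.52, 1.57], [0.19, 2.46], [-1.09, 4.23], [0.17, 1.99], [-2.82, 2.82]. Speed limits (rad/s): [2.22, 2.22, 3.01, 3.01, 3.14, 3.14, 3.14].

### API

Orientations are given as a unit quaternion [x, y, z, w].
In Python, from station import env gives the robot as it stands.
- The arm moves only by the tool carry_out, never from a script. Its argument "increments" is a list of rows, each an object of numbers: "claw": the finger opening in m, from 0 to 0.0854; "dx", "dy", "dz": the shift along the tool's x, y, z in m; "wx", "wy", "wz": the turn, a rotation vector about the tool's x, y, z in degrees. In form: [{"claw": .., "dx": .., "dy": .., "dz": .., "wx": .., "wy": .., "wz": ..}, ...]. A call has 1 to 20 rows; each row is the pose to reach, as a shift and turn from the pose commanded when the call began, along the tool's axes at that moment; what a row does not reach only later rows make up. A row lasts 1/10 s, in which the tool goes at most 50 mm and 8.59 degrees, less where a joint would pass 70% of its speed; a pose out of reach is approached as far as the arm can. A call with a gripper value outside its range is refused whole. The fingers move at their own pace and stop on an object; "force" is the grip in N (left out, the last holds). Time passes only in rows, so rows that repeat a pose let the fingers close. It gives the time, the measured TCP pose, the force and the opening at its end, in the units of the state.
- env.get_state(): the state, without advancing time (a new reading comes with each control period).
- env.capture(name): name is "side" or "top" or "wrist"; returns a dict with "color" (400x640x3 uint8, red, green, blue), "range_z" (400x640 float32, m along the optical axis (not along the pixel's ray), 0 where there is no reading), "K" (3x3 intrinsics, pixels), "R" (3x3) and "t" (3): a world point X has camera coordinates R X + t. Camera axes: x right, y down, z forward; pixel columns grow to the right and rows downward; lengths in m; the calibration is good to about 2 mm. A picture is of the moment at which its call begins.
- env.finish_job(): hands the job in, once; it reports no verdict.
The state is a dict: "time_s": time; "joint_pos": joint angles; "dq": joint speeds; "tau": joint torques, N m; "eef_pos": TCP position; "tool_rot": TCP orientation; "ft_force": force on the tool from outside, world axes, zero at the start; "ft_torque": the same for the moment, N m; "gripper_width": finger opening in m.
Only numpy, scipy, OpenCV 4.12 (cv2) and the standard library are available. Lean on these libraries where they do the work, as an engineer would, in place of code of your own. Each camera call takes 0.05 s, during which the arm holds its last target. There are 200 camera calls.

### The job

One of the three look-alike screw cartons is still full of bolts and the other two are empty: find the full one by its weight, set it lengthwise in the blue stock lane and push it in under the hood until you feel it come up against the hidden stop, gently enough not to shove the stop back. Leave the two empty cartons standing flat on the bench, outside the lane, and everything else where it is.

Things in the scene. Friction and masses are not known exactly. Their poses are not given: they have to be found in the camera images.
- carton_a: closed cardboard screw carton, 130 long (its x) x 60 wide (y) x 72 high, green band along both long sides, yellow tape across the top; origin at the centre of its underside. The three look the same: one holds bolts (about 0.45 to 0.65 kg in all), the other two are as good as empty (about 0.11 kg); which one is full differs each time and cannot be seen
- carton_b: closed cardboard screw carton, 130 long (its x) x 60 wide (y) x 72 high, green band along both long sides, yellow tape across the top; origin at the centre of its underside. The three look the same: one holds bolts (about 0.45 to 0.65 kg in all), the other two are as good as empty (about 0.11 kg); which one is full differs each time and cannot be seen
- carton_c: closed cardboard screw carton, 130 long (its x) x 60 wide (y) x 72 high, green band along both long sides, yellow tape across the top; origin at the centre of its underside. The three look the same: one holds bolts (about 0.45 to 0.65 kg in all), the other two are as good as empty (about 0.11 kg); which one is full differs each time and cannot be seen
- lane: stock lane fixed to the bench: slick aluminium tray 8 thick, 300 x 120, with two blue guides 72 apart inside (8 thick, tops 24 above the bench), leading straight into a blue hood 72 wide and 80 high inside, top 94 above the bench. Origin on the bench, on the centre line below the hood's front edge (yellow stripe); x points in under the hood, z up. Open tray from x = -170 to 0, hood from 0 to 130
- hood_edge (a point): middle of the hood's front edge, 94 above the bench. Somewhere 40 to 80 behind this edge (different each time, not visible) stands the stop: a carton fully home sticks out 50 to 90 in front of the hood
- plunger (a joint): spring plunger of the stock sensor, which stands 8 proud of the hidden stop's face and is pushed in along the lane's x by a carton that comes home; 0 = out, 0.008 m = fully in (carton against the stop); its spring (about 0.3 N) does not push a full carton back
- stop (a joint): how far the hidden stop has been shoved back along the lane from its setting, 0 to 0.030 m; it is held by friction only and slips at about 20 N
- jar: glass screw jar with steel cap, 68 diameter, 100 high; bystander; origin at the centre of its underside
- wrench: steel wrench lying flat; bystander
- tape_measure: yellow tape measure, 66 x 36 x 60 high; bystander; origin at the centre of its underside
- offcut: wood offcut 150 x 70 x 35 high; bystander; origin at the centre of its underside
- coupling: steel pipe coupling standing on end, 42 diameter, 42 high; bystander; origin at the centre of its underside
- screw_box: small green box 70 x 90 x 50 high; bystander; origin at the centre of its underside
There are look-alikes about, which are no part of the job. What is shaped like the carton_c but purple is not meant. Leave any purple look-alike of the carton_b alone.

How it is judged:
At the end, for the whole second after the job is handed in: The full carton lies flat in the lane (within 12 mm of its centre line, its weight on the tray) with the sensor plunger pressed in more than 3.5 mm, the hidden stop has been shoved back by less than 10 mm, and both empty cartons stand flat on the bench; all at rest (((y of carton_a in the frame of lane between -0.012 and 0.012 m and x of carton_a in the frame of lane between -0.045 and 0.035 m and z of carton_a in the frame of lane below 0.013 m and angle between each of carton_a, carton_b, carton_c's own z axis and vertical below 0.1 rad and contact force between carton_a and lane above 2.5 N and linear speed of each of carton_a, carton_b, carton_c below 0.02 m/s and height (world z) of carton_b between -0.01 and 0.006 m and height (world z) of carton_c between -0.01 and 0.006 m) or (y of carton_b in the frame of lane between -0.012 and 0.012 m and x of carton_b in the frame of lane between -0.045 and 0.035 m and z of carton_b in the frame of lane below 0.013 m and angle between each of carton_b, carton_a, carton_c's own z axis and vertical below 0.1 rad and contact force between carton_b and lane above 2.5 N and linear speed of each of carton_b, carton_a, carton_c below 0.02 m/s and height (world z) of carton_a between -0.01 and 0.006 m and height (world z) of carton_c between -0.01 and 0.006 m) or (y of carton_c in the frame of lane between -0.012 and 0.012 m and x of carton_c in the frame of lane between -0.045 and 0.035 m and z of carton_c in the frame of lane below 0.013 m and angle between each of carton_c, carton_a, carton_b's own z axis and vertical below 0.1 rad and contact force between carton_c and lane above 2.5 N and linear speed of each of carton_c, carton_a, carton_b below 0.02 m/s and height (world z) of carton_a between -0.01 and 0.006 m and height (world z) of carton_b between -0.01 and 0.006 m)) and value of joint plunger above 0.0035 m and value of joint stop below 0.01 m); the robot touches nothing.
It fails at once if a bystander (jar, wrench, tape measure, offcut, coupling, green box) is moved by more than 30 mm (distance of any of jar, wrench, tape_measure, offcut, coupling, screw_box from where it was at the start of the episode above 0.03 m).
It also fails if it takes over 72 s, if anything falls off the work surface, if the arm or the gripper's body presses on something with over 40 N, if the wrist force passes 120 N, or if a joint passes its speed limit or range.

## Working session

There is one attempt and no reset: what is moved stays moved. The work goes in short steps, Python scripts to look and compute and a tool call to move; the robot and the scene stay as the last step left them, time stands still between calls to the robot, and variables do not carry over. Pictures are saved under pics/ and viewed, about 8 in all and at most 12, crops included, and the job is handed in when it is done.

Besides the shell and the picture viewer there is one more tool, called after "Call:" as name(argument=value, ...) on one line, values as JSON. carry_out: Moves the arm, as the interface text tells. Its arguments: {"type":"object","properties":{"increments":{"type":"array"},"force":{"type":"number"}},"required":["increments"]}

```bash
mkdir -p pics
python3 - <<'E'
from station import env
import cv2,numpy as np
for n in ("top","side"):
    c=env.capture(n); np.savez(f"{n}0.npz",**c)
    cv2.imwrite(f"pics/{n}0.png",c["color"][:,:,::-1]); print(n,c["K"].round(1).tolist(),c["R"].round(3).tolist(),c["t"].round(3).tolist())
s=env.get_state(); print(s, env.grip_depth)
E
```

```text
top [[432.8, 0.0, 320.0], [0.0, 432.8, 201.5], [0.0, 0.0, 1.0]] [[-0.021, -1.0, -0.003], [-0.996, 0.021, -0.082], [0.082, 0.001, -0.997]] [0.075, 0.57, 1.45]
side [[517.4, 0.0, 322.7], [0.0, 517.4, 198.9], [0.0, 0.0, 1.0]] [[0.986, -0.167, 0.013], [-0.106, -0.681, -0.724], [0.129, 0.713, -0.69]] [-0.536, 0.164, 1.552]
{'time_s': 0.1, 'joint_pos': array([ 1.02018926,  0.57641798,  0.02481892,  1.43783379, -0.01500845,
        1.12898872, -0.05648779]), 'dq': array([-2.09938749e-03, -2.49981241e-03,  1.04303148e-03, -2.64183845e-03,
        4.48893360e-04,  1.23787641e-04, -2.05965828e-05]), 'tau': array([ 5.93246485e-03, -7.67304182e+01,  2.25780286e+00, -2.86600810e+01,
        1.59578078e-02,  8.70880001e-03,  7.65180312e-05]), 'eef_pos': array([ 0.30359071, -0.60236078,  0.19504502]), 'tool_rot': array([ 9.72877072e-01,  2.31321565e-01, -1.93927132e-04, -7.05849818e-04]), 'ft_force': array([ 0.39488624,  0.04598512, -0.64550825]), 'ft_torque': array([ 0.02991063, -0.00985988, -0.02349191]), 'gripper_width': 0.08555952883220663} 0.0187
```

View pics/top0.png

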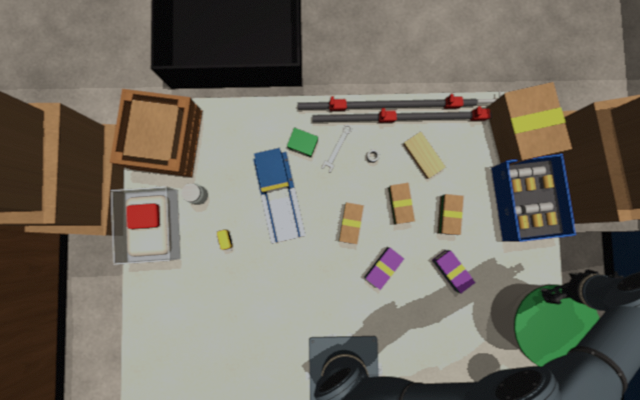

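View pics/side0.png

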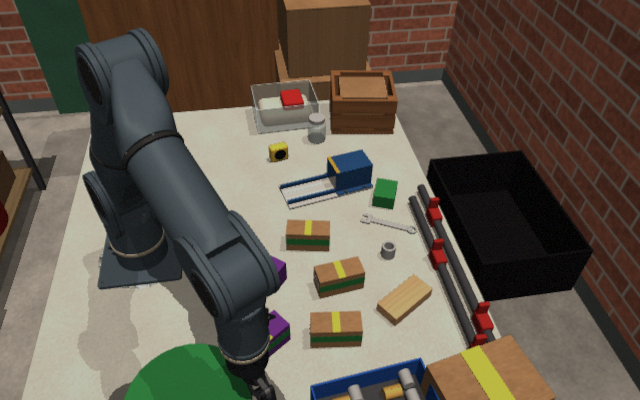

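Top view: brown cartons with yellow tape at (351,223), (402,203) and (452,214). The purple look-alikes at (384,268) and (454,271) are not meant. The large box at (530,122) is too big. The lane runs from (285,240) up to the hood at (272,165). Next I measure them and check with one enlarged crop.

```bash
cat > h.py <<'E'
import numpy as np,cv2
def cloud(c):
    K,R,t=c["K"],c["R"],c["t"];v,u=np.mgrid[:400,:640];z=c["range_z"]
    P=np.stack([(u-K[0,2])/K[0,0]*z,(v-K[1,2])/K[1,1]*z,z],-1)
    return (P-t)@R
def ray(c,u,v,h):
    d=c["R"].T@np.array([(u-c["K"][0,2])/c["K"][0,0],(v-c["K"][1,2])/c["K"][1,1],1.]);o=-c["R"].T@c["t"]
    return o+d*(h-o[2])/d[2]
def rect(P,m):
    n,l,s,_=cv2.connectedComponentsWithStats(m.astype(np.uint8))
    for i in range(1,n):
        if s[i,4]<60: continue
        p=P[l==i]; (cx,cy),(w,h),a=cv2.minAreaRect((p[:,:2]*1000).astype(np.float32))
        if w<h: w,h,a=h,w,a+90
        print("px",s[i,:2]+s[i,2:4]//2,"c",round(cx,1),round(cy,1),"LxW",round(w),round(h),"ang",round((a+90)%180-90,1),"z",np.median(p[:,2]).round(3),s[i,4])
E
python3 - <<'E'
from h import *
c=dict(np.load("top0.npz"));P=cloud(c);hsv=cv2.cvtColor(c["color"],cv2.COLOR_RGB2HSV);H,S,V=hsv[...,0],hsv[...,1],hsv[...,2]
reg=np.zeros((400,640),bool);reg[90:300,200:500]=1
print("tops .06-.08 (all)");rect(P,reg&(P[...,2]>.064)&(P[...,2]<.08))
print("brown/yellow high");rect(P,reg&(H<35)&(S>80)&(P[...,2]>.064)&(P[...,2]<.08))
print("hood");rect(P,reg&(P[...,2]>.086)&(P[...,2]<.102)&(H>95)&(H<125)&(S>80))
print("guides");rect(P,reg&(P[...,2]>.012)&(P[...,2]<.034)&(H>95)&(H<125)&(S>80))
print("others");rect(P,reg&(P[...,2]>.008)&(P[...,2]<.062))
cv2.imwrite("pics/crop0.png",cv2.resize(c["color"][110:300,200:500,::-1],None,fx=2.66,fy=2.66,interpolation=2))
E
```

```text
tops .06-.08 (all)
px [403 203] c 558.4 -209.4 LxW 130 62 ang 7.6 z 0.072 731
px [453 214] c 518.0 -372.4 LxW 130 62 ang -7.1 z 0.072 746
px [352 223] c 496.1 -39.6 LxW 130 61 ang -10.8 z 0.072 725
px [385 268] c 346.0 -144.5 LxW 130 61 ang -39.4 z 0.072 749
px [456 272] c 331.6 -374.0 LxW 131 61 ang 35.1 z 0.072 768
brown/yellow high
px [402 203] c 557.9 -208.4 LxW 128 59 ang 7.6 z 0.072 672
px [452 215] c 517.0 -371.1 LxW 128 59 ang -7.2 z 0.072 688
px [351 223] c 495.6 -37.6 LxW 128 57 ang -11.5 z 0.072 669
px [385 268] c 345.4 -143.5 LxW 60 19 ang 51.4 z 0.072 107
px [456 272] c 331.0 -372.9 LxW 58 19 ang -54.5 z 0.072 109
hood
px [271 167] c 682.7 222.8 LxW 115 88 ang 11.6 z 0.094 907
guides
px [496 188] c 606.1 -539.8 LxW 145 6 ang 5.5 z 0.021 95
others
px [399 126] c 882.6 -226.2 LxW 717 184 ang 78.5 z 0.034 3226
px [303 141] c 783.3 121.0 LxW 101 80 ang 67.5 z 0.049 608
px [425 155] c 725.4 -297.8 LxW 150 73 ang 32.3 z 0.035 972
px [373 156] c 724.7 -121.4 LxW 41 40 ang -31.3 z 0.04 109
px [281 197] c 592.3 205.2 LxW 299 123 ang 11.5 z 0.012 1129
px [496 189] c 601.4 -539.9 LxW 162 7 ang 4.6 z 0.028 201
px [204 195] c 601.6 458.2 LxW 63 21 ang -9.3 z 0.033 72
px [392 205] c 554.3 -179.4 LxW 130 3 ang 7.4 z 0.037 109
px [441 214] c 521.8 -343.4 LxW 131 10 ang -3.6 z 0.036 179
px [225 240] c 446.9 384.6 LxW 72 39 ang 15.4 z 0.057 245
px [377 262] c 364.9 -121.3 LxW 127 2 ang -39.8 z 0.039 83
px [446 271] c 325.1 -347.7 LxW 142 53 ang 11.4 z 0.036 167
```

View pics/crop0.png

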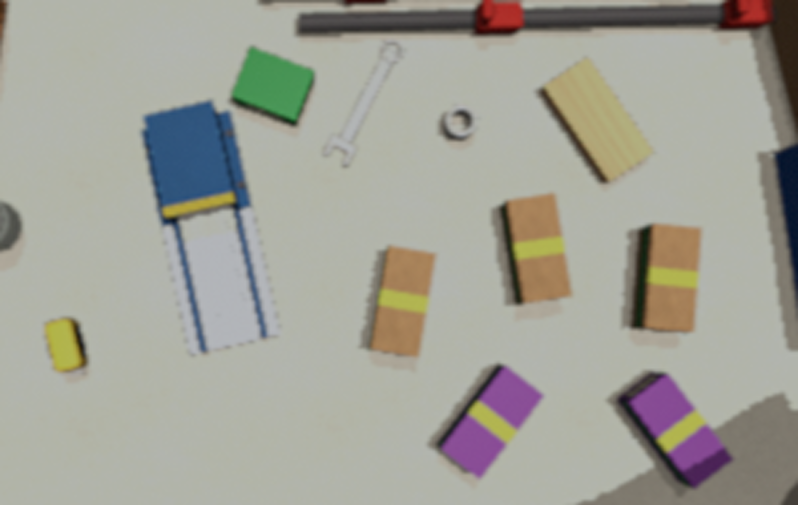

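Confirmed: the three orange-brown cartons are at world (496,-38), (558,-209) and (518,-372) mm, with top z 72 and 130x61, which agrees with the description. The tray measures 299x123 at 11.5°. The first one to weigh is the one at (518,-372).

Call:
carry_out(increments=[{"dx": 0.295,"dy": -0.11,"wz": 33.9,"claw": 0.085},{"dx": 0.295,"dy": -0.11,"wz": 33.9},{"dx": 0.295,"dy": -0.11,"wz": 33.9},{"dx": 0.295,"dy": -0.11,"wz": 33.9},{"dx": 0.295,"dy": -0.11,"wz": 33.9},{"dx": 0.295,"dy": -0.11,"wz": 33.9},{"dx": 0.295,"dy": -0.11,"wz": 33.9},{"dx": 0.295,"dy": -0.11,"wz": 33.9},{"dx": 0.295,"dy": -0.11,"wz": 33.9},{"dx": 0.295,"dy": -0.11,"wz": 33.9},{"dx": 0.295,"dy": -0.11,"wz": 33.9,"dz": 0.06},{"dx": 0.295,"dy": -0.11,"wz": 33.9,"dz": 0.06},{"dx": 0.295,"dy": -0.11,"wz": 33.9,"dz": 0.06}], force=30)

```text
schema error: expected keys claw, dx, dy, dz, wx, wy, wz
```

Call:
carry_out(increments=[{"claw": 0.085,"dx": 0.295,"dy": -0.11,"dz": 0,"wx": 0,"wy": 0,"wz": 33.9},{"claw": 0.085,"dx": 0.295,"dy": -0.11,"dz": 0,"wx": 0,"wy": 0,"wz": 33.9},{"claw": 0.085,"dx": 0.295,"dy": -0.11,"dz": 0,"wx": 0,"wy": 0,"wz": 33.9},{"claw": 0.085,"dx": 0.295,"dy": -0.11,"dz": 0,"wx": 0,"wy": 0,"wz": 33.9},{"claw": 0.085,"dx": 0.295,"dy": -0.11,"dz": 0,"wx": 0,"wy": 0,"wz": 33.9},{"claw": 0.085,"dx": 0.295,"dy": -0.11,"dz": 0,"wx": 0,"wy": 0,"wz": 33.9},{"claw": 0.085,"dx": 0.295,"dy": -0.11,"dz": 0,"wx": 0,"wy": 0,"wz": 33.9},{"claw": 0.085,"dx": 0.295,"dy": -0.11,"dz": 0,"wx": 0,"wy": 0,"wz": 33.9},{"claw": 0.085,"dx": 0.295,"dy": -0.11,"dz": 0,"wx": 0,"wy": 0,"wz": 33.9},{"claw": 0.085,"dx": 0.295,"dy": -0.11,"dz": 0.06,"wx": 0,"wy": 0,"wz": 33.9},{"claw": 0.085,"dx": 0.295,"dy": -0.11,"dz": 0.06,"wx": 0,"wy": 0,"wz": 33.9},{"claw": 0.085,"dx": 0.295,"dy": -0.11,"dz": 0.06,"wx": 0,"wy": 0,"wz": 33.9}], force=30)

```text
time_s: 1.3
eef_pos: [0.5152, -0.3724, 0.1342]
tool_rot: [0.998, -0.064, -0.002, -0.001]
ft_force: [0.9, -0.8, 0.5]
gripper_width: 0.085
```

Call:
carry_out(increments=[{"claw": 0.085,"dx": 0,"dy": 0,"dz": 0.102,"wx": 0,"wy": 0,"wz": 0},{"claw": 0.085,"dx": 0,"dy": 0,"dz": 0.102,"wx": 0,"wy": 0,"wz": 0},{"claw": 0.085,"dx": 0,"dy": 0,"dz": 0.102,"wx": 0,"wy": 0,"wz": 0},{"claw": 0.085,"dx": 0,"dy": 0,"dz": 0.102,"wx": 0,"wy": 0,"wz": 0},{"claw": 0.05,"dx": 0,"dy": 0,"dz": 0.102,"wx": 0,"wy": 0,"wz": 0},{"claw": 0.05,"dx": 0,"dy": 0,"dz": 0.102,"wx": 0,"wy": 0,"wz": 0},{"claw": 0.05,"dx": 0,"dy": 0,"dz": 0.102,"wx": 0,"wy": 0,"wz": 0},{"claw": 0.05,"dx": 0,"dy": 0,"dz": 0.102,"wx": 0,"wy": 0,"wz": 0},{"claw": 0.05,"dx": 0,"dy": 0,"dz": 0.102,"wx": 0,"wy": 0,"wz": 0},{"claw": 0.05,"dx": 0,"dy": 0,"dz": 0.072,"wx": 0,"wy": 0,"wz": 0},{"claw": 0.05,"dx": 0,"dy": 0,"dz": 0.072,"wx": 0,"wy": 0,"wz": 0},{"claw": 0.05,"dx": 0,"dy": 0,"dz": 0.072,"wx": 0,"wy": 0,"wz": 0},{"claw": 0.05,"dx": 0,"dy": 0,"dz": 0.072,"wx": 0,"wy": 0,"wz": 0},{"claw": 0.05,"dx": 0,"dy": 0,"dz": 0.072,"wx": 0,"wy": 0,"wz": 0},{"claw": 0.05,"dx": 0,"dy": 0,"dz": 0.072,"wx": 0,"wy": 0,"wz": 0}], force=30)

```text
time_s: 2.8
eef_pos: [0.5174, -0.3716, 0.0631]
tool_rot: [0.998, -0.062, -0.0, -0.0]
ft_force: [-0.0, 0.1, -0.2]
gripper_width: 0.0501
```

Call:
carry_out(increments=[{"claw": 0.05,"dx": 0,"dy": 0,"dz": 0,"wx": 0,"wy": 0,"wz": 0},{"claw": 0.05,"dx": 0,"dy": 0,"dz": 0,"wx": 0,"wy": 0,"wz": 0}])

```text
time_s: 3.0
eef_pos: [0.5176, -0.3717, 0.0636]
tool_rot: [0.998, -0.062, -0.0, -0.0]
ft_force: [-0.4, -0.6, 0.0]
gripper_width: 0.0501
```

Opening 0.050 is less than the carton's 60 mm, so I likely missed or it slipped. I'll look.

Run:
```python
from station import env
from h import *
c=env.capture("side");w=env.capture("wrist")
im=np.hstack([cv2.resize(c["color"][230:400,230:430],(400,340),interpolation=2),cv2.resize(w["color"],(400,250)).repeat(1,0)[:250].copy() if 0 else np.pad(cv2.resize(w["color"],(400,250)),((0,90),(0,0),(0,0)))])
cv2.imwrite("pics/g1.png",im[:,:,::-1])
c=env.capture("top");P=cloud(c);reg=np.zeros((400,640),bool);reg[90:300,200:500]=1
rect(P,reg&(P[...,2]>.064)&(P[...,2]<.14))
```

```text
px [496 112] c 849.6 -533.2 LxW 89 6 ang 10.8 z 0.082 115
px [271 170] c 676.6 221.4 LxW 132 88 ang 11.5 z 0.094 1084
px [403 203] c 558.4 -209.6 LxW 130 63 ang 7.2 z 0.072 734
px [454 200] c 563.1 -378.0 LxW 61 41 ang 83.1 z 0.073 191
px [352 223] c 496.2 -39.8 LxW 130 61 ang -10.9 z 0.072 730
px [453 224] c 484.2 -368.4 LxW 62 61 ang 82.9 z 0.072 337
px [385 268] c 346.1 -144.5 LxW 130 62 ang -39.0 z 0.072 756
px [450 261] c 358.0 -355.0 LxW 66 61 ang 35.6 z 0.072 335
```

View pics/g1.png

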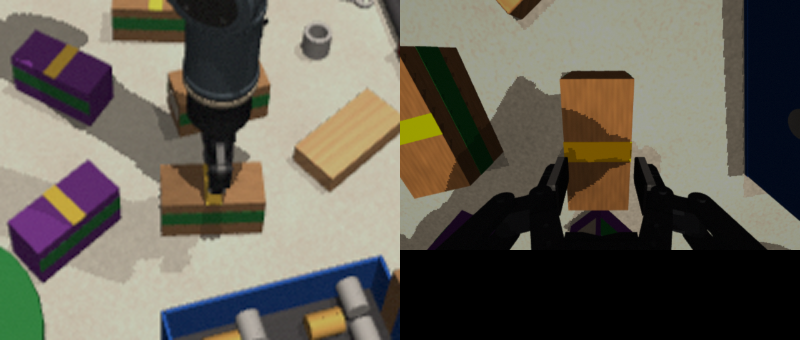

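The fingers closed in air above the carton (top still at z 72, carton at (517,-372)). I had lifted before they had closed. I'll retry and check the width before lifting.

Call:
carry_out(increments=[{"claw": 0.085,"dx": 0,"dy": 0,"dz": -0.03,"wx": 0,"wy": 0,"wz": 0},{"claw": 0.085,"dx": 0,"dy": 0,"dz": -0.03,"wx": 0,"wy": 0,"wz": 0},{"claw": 0.085,"dx": 0,"dy": 0,"dz": -0.03,"wx": 0,"wy": 0,"wz": 0},{"claw": 0.085,"dx": 0,"dy": 0,"dz": -0.03,"wx": 0,"wy": 0,"wz": 0},{"claw": 0.085,"dx": 0,"dy": 0,"dz": -0.03,"wx": 0,"wy": 0,"wz": 0}])

```text
time_s: 3.65
eef_pos: [0.5173, -0.3715, 0.093]
tool_rot: [0.998, -0.062, -0.001, -0.0]
ft_force: [0.8, 0.9, 0.4]
gripper_width: 0.0847
```

Call:
carry_out(increments=[{"claw": 0.085,"dx": 0,"dy": 0,"dz": 0.062,"wx": 0,"wy": 0,"wz": 0},{"claw": 0.085,"dx": 0,"dy": 0,"dz": 0.062,"wx": 0,"wy": 0,"wz": 0},{"claw": 0.085,"dx": 0,"dy": 0,"dz": 0.062,"wx": 0,"wy": 0,"wz": 0},{"claw": 0.085,"dx": 0,"dy": 0,"dz": 0.062,"wx": 0,"wy": 0,"wz": 0}])

```text
time_s: 4.05
eef_pos: [0.5178, -0.3721, 0.0324]
tool_rot: [0.998, -0.062, -0.0, 0.0]
ft_force: [-0.5, 0.3, 0.4]
gripper_width: 0.0849
```

Call:
carry_out(increments=[{"claw": 0.045,"dx": 0,"dy": 0,"dz": 0,"wx": 0,"wy": 0,"wz": 0},{"claw": 0.045,"dx": 0,"dy": 0,"dz": 0,"wx": 0,"wy": 0,"wz": 0},{"claw": 0.045,"dx": 0,"dy": 0,"dz": 0,"wx": 0,"wy": 0,"wz": 0},{"claw": 0.045,"dx": 0,"dy": 0,"dz": 0,"wx": 0,"wy": 0,"wz": 0},{"claw": 0.045,"dx": 0,"dy": 0,"dz": 0,"wx": 0,"wy": 0,"wz": 0},{"claw": 0.045,"dx": 0,"dy": 0,"dz": 0,"wx": 0,"wy": 0,"wz": 0}], force=30)

```text
time_s: 4.65
eef_pos: [0.5191, -0.3718, 0.0344]
tool_rot: [0.998, -0.062, 0.002, 0.0]
ft_force: [-1.9, 4.8, 16.1]
gripper_width: 0.0453
```

Run:
```python
from station import env
from h import *
c=env.capture("side");w=env.capture("wrist");np.savez("w1.npz",**w)
im=np.hstack([cv2.resize(c["color"][260:360,270:370],(400,400),interpolation=2),cv2.resize(w["color"][80:,120:520],(400,320)) if 0 else cv2.resize(w["color"][80:400,160:480],(400,400))])
cv2.imwrite("pics/g2.png",im[:,:,::-1])
print(env.get_state()["ft_force"],w["K"].tolist())
c=env.capture("top");P=cloud(c);reg=np.zeros((400,640),bool);reg[90:300,200:500]=1
rect(P,reg&(P[...,2]>.064)&(P[...,2]<.14))
```

```text
[-2.12924196  3.63500341 16.46050076] [[334.0991353904292, 0.0, 321.5341576585854], [0.0, 334.0991353904292, 196.32792015636488], [0.0, 0.0, 1.0]]
px [497 112] c 851.9 -533.7 LxW 87 9 ang 14.0 z 0.08 112
px [271 170] c 675.8 221.5 LxW 131 89 ang 11.5 z 0.094 1083
px [403 203] c 558.2 -209.2 LxW 130 62 ang 7.4 z 0.072 731
px [454 201] c 556.8 -376.0 LxW 61 52 ang 84.8 z 0.072 188
px [352 223] c 496.3 -39.7 LxW 130 61 ang -11.2 z 0.072 728
px [452 223] c 487.1 -359.1 LxW 77 69 ang 88.1 z 0.073 343
px [385 268] c 345.9 -144.9 LxW 130 62 ang -39.5 z 0.072 751
px [448 260] c 365.1 -350.6 LxW 62 48 ang -54.6 z 0.072 208
```

View pics/g2.png

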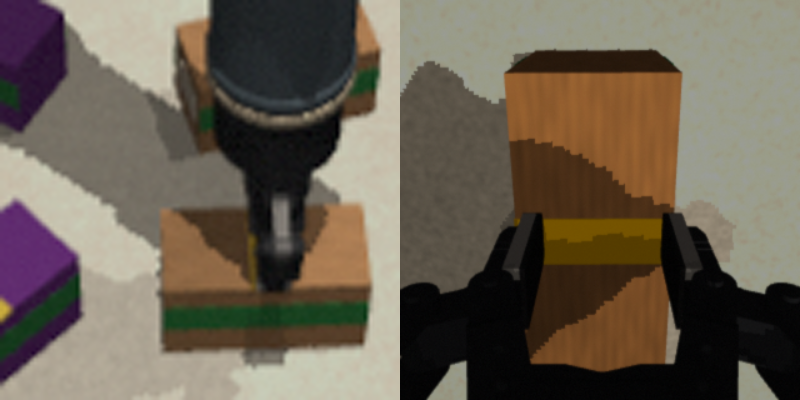

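Run:
```python
from h import *
w=dict(np.load("w1.npz"));P=cloud(w)
print("cam",(-w["R"].T@w["t"]).round(3))
np.set_printoptions(linewidth=200,suppress=True)
# crop(400) -> px: u=160+x*0.8, v=80+y*0.8
for x,y in [(590,120),(590,240),(530,130),(660,130),(521,230),(525,290),(520,320),(680,230),(695,300),(702,320),(600,330),(720,190)]:
    u,v=int(160+(x-400)*.8),int(80+y*.8); print(x,y,(u,v),w["range_z"][v,u].round(3),P[v,u].round(4),w["color"][v,u])
```

```text
cam [ 0.603 -0.382  0.214]
590 120 (312, 176) 0.146 [ 0.5652 -0.3731  0.0726] [143  92  45]
590 240 (312, 272) 0.161 [ 0.5176 -0.3667  0.0725] [111  79   0]
530 130 (264, 184) 0.146 [ 0.5646 -0.352   0.0739] [139  89  46]
660 130 (368, 184) 0.145 [ 0.559  -0.3969  0.0742] [146  93  47]
521 230 (256, 264) 0.142 [ 0.5339 -0.3453  0.0882] [39 36 34]
525 290 (260, 312) 0.122 [ 0.5267 -0.3497  0.1111] [7 5 7]
520 320 (256, 336) 0.092 [ 0.5395 -0.3558  0.1387] [6 6 7]
680 230 (384, 264) 0.141 [ 0.5279 -0.3991  0.0896] [39 36 34]
695 300 (396, 320) 0.108 [ 0.5281 -0.3967  0.1244] [7 6 8]
702 320 (401, 336) 0.092 [ 0.5346 -0.3954  0.1388] [7 6 6]
600 330 (320, 344) 0.175 [ 0.4745 -0.3651  0.0727] [111  70  34]
720 190 (416, 232) 0.233 [ 0.4971 -0.4352  0.0013] [153 156 147]
```

The pads are resting on the carton's top (z 72.6) although the reported TCP is z 34. I'll raise, open, and measure where the fingertips really are.

Call:
carry_out(increments=[{"claw": 0.085,"dx": 0,"dy": 0,"dz": -0.1,"wx": 0,"wy": 0,"wz": 0},{"claw": 0.085,"dx": 0,"dy": 0,"dz": -0.1,"wx": 0,"wy": 0,"wz": 0},{"claw": 0.085,"dx": 0,"dy": 0,"dz": -0.1,"wx": 0,"wy": 0,"wz": 0},{"claw": 0.085,"dx": 0,"dy": 0,"dz": -0.1,"wx": 0,"wy": 0,"wz": 0},{"claw": 0.085,"dx": 0,"dy": 0,"dz": -0.1,"wx": 0,"wy": 0,"wz": 0}])

```text
time_s: 5.3
eef_pos: [0.5173, -0.3713, 0.1315]
tool_rot: [0.998, -0.062, -0.0, -0.0]
ft_force: [0.3, -0.8, -0.4]
gripper_width: 0.085
```

Run:
```python
from station import env
from h import *
s=env.get_state();e=s["eef_pos"];print(e,s["ft_force"],s["gripper_width"])
ims=[]
for n in ("side","wrist"):
    c=env.capture(n);P=cloud(c);m=(np.hypot(P[...,0]-e[0],P[...,1]-e[1])<.09)&(P[...,2]>.08)&(P[...,2]<.35)&(c["range_z"]>0)
    p=P[m];h,b=np.histogram(p[:,2],np.arange(.08,.3,.01));print(n,dict(zip(b.round(2).tolist(),h.tolist())))
    lo=p[np.argsort(p[:,2])[:400:40]];print(lo.round(4).tolist())
    ims.append(c)
u=c=ims[0];d=c["R"]@e+c["t"];print("TCP px side",(c["K"]@d/d[2])[:2])
x,y=(c["K"]@d/d[2])[:2].astype(int)
a=c["color"].copy();cv2.circle(a,(x,y),1,(255,0,0),-1)
w=ims[1];d=w["R"]@e+w["t"];b=w["color"].copy();q=(w["K"]@d/d[2])[:2].astype(int);print("wrist px",q);cv2.circle(b,tuple(int(i) for i in q),3,(255,0,0),-1)
y0=min(max(y-60,0),280);cv2.imwrite("pics/g3.png",np.hstack([cv2.resize(a[y0:y0+120,x-60:x+60],(400,400),interpolation=2),cv2.resize(b[:,120:520],(400,400))])[:,:,::-1])
```

```text
[ 0.51734138 -0.37134541  0.13147418] [ 0.27003889 -0.80552998 -0.39051077] 0.08502587683922964
side {0.08: 0, 0.09: 0, 0.1: 0, 0.11: 0, 0.12: 0, 0.13: 0, 0.14: 0, 0.15: 0, 0.16: 0, 0.17: 0, 0.18: 14, 0.19: 18, 0.2: 4, 0.21: 0, 0.22: 11, 0.23: 57, 0.24: 29, 0.25: 63, 0.26: 70, 0.27: 84, 0.28: 113}
[[0.5023, -0.4167, 0.1806], [0.4958, -0.4191, 0.2288], [0.5134, -0.4325, 0.2361], [0.495, -0.4086, 0.2448], [0.4994, -0.4431, 0.2542], [0.5106, -0.4413, 0.2603], [0.5267, -0.3935, 0.2659], [0.4949, -0.3928, 0.2715], [0.4943, -0.4317, 0.2762], [0.5093, -0.4104, 0.2807]]
wrist {0.08: 0, 0.09: 0, 0.1: 0, 0.11: 0, 0.12: 0, 0.13: 0, 0.14: 0, 0.15: 0, 0.16: 0, 0.17: 10, 0.18: 969, 0.19: 1593, 0.2: 1994, 0.21: 2074, 0.22: 3297, 0.23: 10292, 0.24: 11604, 0.25: 2293, 0.26: 0, 0.27: 0, 0.28: 0}
[[0.5211, -0.3283, 0.1791], [0.5238, -0.3289, 0.1809], [0.5323, -0.3301, 0.1817], [0.5282, -0.3298, 0.1823], [0.5036, -0.4121, 0.1829], [0.5303, -0.3302, 0.1834], [0.5064, -0.4124, 0.1839], [0.5153, -0.328, 0.1844], [0.5066, -0.4122, 0.1848], [0.5026, -0.412, 0.1852]]
TCP px side [338.0223895  308.11808966]
wrist px [321 234]
```

View pics/g3.png

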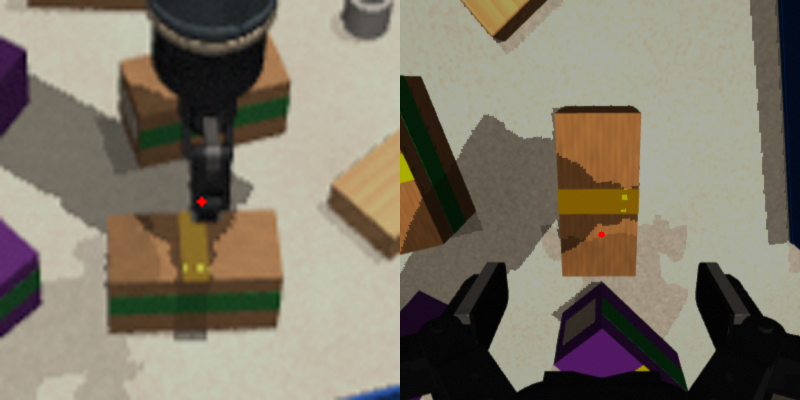

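Both cameras put the open fingertips at z≈0.180 when the TCP reads 0.131. The open pads should stand back only 13 mm, so the reported z is about 35 mm too low (the body, at about 0.24, agrees). I'll use true shut-tip z = reported + 0.036; xy agrees. Then retry deeper.

Call:
carry_out(increments=[{"claw": 0.085,"dx": 0,"dy": 0,"dz": 0.1,"wx": 0,"wy": 0,"wz": 0},{"claw": 0.085,"dx": 0,"dy": 0,"dz": 0.1,"wx": 0,"wy": 0,"wz": 0},{"claw": 0.085,"dx": 0,"dy": 0,"dz": 0.12,"wx": 0,"wy": 0,"wz": 0},{"claw": 0.085,"dx": 0,"dy": 0,"dz": 0.14,"wx": 0,"wy": 0,"wz": 0},{"claw": 0.085,"dx": 0,"dy": 0,"dz": 0.14,"wx": 0,"wy": 0,"wz": 0},{"claw": 0.045,"dx": 0,"dy": 0,"dz": 0.14,"wx": 0,"wy": 0,"wz": 0},{"claw": 0.045,"dx": 0,"dy": 0,"dz": 0.14,"wx": 0,"wy": 0,"wz": 0},{"claw": 0.045,"dx": 0,"dy": 0,"dz": 0.14,"wx": 0,"wy": 0,"wz": 0},{"claw": 0.045,"dx": 0,"dy": 0,"dz": 0.14,"wx": 0,"wy": 0,"wz": 0},{"claw": 0.045,"dx": 0,"dy": 0,"dz": 0.14,"wx": 0,"wy": 0,"wz": 0}], force=30)

```text
time_s: 6.4
eef_pos: [0.5183, -0.3717, -0.0072]
tool_rot: [0.998, -0.062, 0.001, 0.0]
ft_force: [-2.0, 2.8, 6.2]
gripper_width: 0.0599
```

Gripped (59.9 mm). Lift 25 mm and hold to weigh.

Call:
carry_out(increments=[{"claw": 0.045,"dx": 0,"dy": 0,"dz": -0.025,"wx": 0,"wy": 0,"wz": 0},{"claw": 0.045,"dx": 0,"dy": 0,"dz": -0.025,"wx": 0,"wy": 0,"wz": 0},{"claw": 0.045,"dx": 0,"dy": 0,"dz": -0.025,"wx": 0,"wy": 0,"wz": 0},{"claw": 0.045,"dx": 0,"dy": 0,"dz": -0.025,"wx": 0,"wy": 0,"wz": 0},{"claw": 0.045,"dx": 0,"dy": 0,"dz": -0.025,"wx": 0,"wy": 0,"wz": 0},{"claw": 0.045,"dx": 0,"dy": 0,"dz": -0.025,"wx": 0,"wy": 0,"wz": 0}])

```text
time_s: 7.0
eef_pos: [0.5173, -0.3716, 0.0159]
tool_rot: [0.998, -0.062, -0.001, -0.0]
ft_force: [0.6, 0.4, -5.0]
gripper_width: 0.0596
```

Call:
carry_out(increments=[{"claw": 0.045,"dx": 0,"dy": 0,"dz": 0,"wx": 0,"wy": 0,"wz": 0},{"claw": 0.045,"dx": 0,"dy": 0,"dz": 0,"wx": 0,"wy": 0,"wz": 0}])

```text
time_s: 7.2
eef_pos: [0.5176, -0.3718, 0.0166]
tool_rot: [0.998, -0.062, -0.0, -0.0]
ft_force: [-0.3, -0.2, -4.4]
gripper_width: 0.0595
```

About 4.4–5.0 N, or 0.45–0.5 kg, is clearly the full carton (an empty one would read 1.1 N). Next I refine the lane from the blue guides and compute the transfer.

Run:
```python
from station import env
from h import *
c=dict(np.load("top0.npz"));hsv=cv2.cvtColor(c["color"],cv2.COLOR_RGB2HSV);H,S,V=cv2.split(hsv)
a=np.deg2rad(11.5);o=np.array([612.2,208.8])/1000
pts=[]
for v in range(150,250):
  for u in range(240,320):
    if 95<H[v,u]<125 and S[v,u]>90:
      p=ray(c,u,v,.024)[:2]-o; x=p@[np.cos(a),np.sin(a)];y=p@[-np.sin(a),np.cos(a)]
      if -.165<x<-.015 and abs(y)<.055: pts.append((x,y))
p=np.array(pts)
for sg in (1,-1):
    q=p[p[:,1]*sg>0];k=np.polyfit(q[:,0],q[:,1],1);print(len(q),"slope deg",np.rad2deg(k[0]).round(2),"y0 mm",(k[1]*1e3).round(1),"at -.1",(np.polyval(k,-.1)*1e3).round(1),(q[:,1].min()*1e3).round(1),(q[:,1].max()*1e3).round(1))
s=env.get_state();e=s["eef_pos"];q=s["tool_rot"];th=2*np.arctan2(q[1],q[0]);print("e",e.round(4),"th",np.rad2deg(th).round(2),s["ft_force"].round(2))
# carton now, offset from tcp
c=env.capture("top");P=cloud(c);reg=np.zeros((400,640),bool);reg[185:250,430:475]=1
hs=cv2.cvtColor(c["color"],cv2.COLOR_RGB2HSV);rect(P,reg&(P[...,2]>.088)&(P[...,2]<.112)&(hs[...,0]<35)&(hs[...,1]>80))
```

```text
41 slope deg 0.33 y0 mm 40.5 at -.1 40.0 38.4 41.8
31 slope deg 0.2 y0 mm -39.2 at -.1 -39.6 -40.6 -38.2
e [ 0.5176 -0.3718  0.0166] th -7.16 [-0.25 -0.24 -4.45]
px [457 201] c 558.2 -378.7 LxW 58 44 ang 83.2 z 0.096 151
px [455 225] c 480.3 -369.2 LxW 57 55 ang 83.0 z 0.096 263
```

Call:
carry_out(increments=[{"claw": 0.045,"dx": 0,"dy": 0,"dz": -0.085,"wx": 0,"wy": 0,"wz": 0},{"claw": 0.045,"dx": 0,"dy": 0,"dz": -0.085,"wx": 0,"wy": 0,"wz": 0},{"claw": 0.045,"dx": 0,"dy": 0,"dz": -0.085,"wx": 0,"wy": 0,"wz": 0},{"claw": 0.045,"dx": -0.0636,"dy": -0.559,"dz": -0.085,"wx": 0,"wy": 0,"wz": -18.9},{"claw": 0.045,"dx": -0.0636,"dy": -0.559,"dz": -0.085,"wx": 0,"wy": 0,"wz": -18.9},{"claw": 0.045,"dx": -0.0636,"dy": -0.559,"dz": -0.085,"wx": 0,"wy": 0,"wz": -18.9},{"claw": 0.045,"dx": -0.0636,"dy": -0.559,"dz": -0.085,"wx": 0,"wy": 0,"wz": -18.9},{"claw": 0.045,"dx": -0.0636,"dy": -0.559,"dz": -0.085,"wx": 0,"wy": 0,"wz": -18.9},{"claw": 0.045,"dx": -0.0636,"dy": -0.559,"dz": -0.085,"wx": 0,"wy": 0,"wz": -18.9},{"claw": 0.045,"dx": -0.0636,"dy": -0.559,"dz": -0.085,"wx": 0,"wy": 0,"wz": -18.9},{"claw": 0.045,"dx": -0.0636,"dy": -0.559,"dz": -0.085,"wx": 0,"wy": 0,"wz": -18.9},{"claw": 0.045,"dx": -0.0636,"dy": -0.559,"dz": -0.085,"wx": 0,"wy": 0,"wz": -18.9},{"claw": 0.045,"dx": -0.0636,"dy": -0.559,"dz": -0.085,"wx": 0,"wy": 0,"wz": -18.9},{"claw": 0.045,"dx": -0.0636,"dy": -0.559,"dz": -0.085,"wx": 0,"wy": 0,"wz": -18.9},{"claw": 0.045,"dx": -0.0636,"dy": -0.559,"dz": -0.085,"wx": 0,"wy": 0,"wz": -18.9},{"claw": 0.045,"dx": -0.0636,"dy": -0.559,"dz": -0.085,"wx": 0,"wy": 0,"wz": -18.9},{"claw": 0.045,"dx": -0.0636,"dy": -0.559,"dz": -0.085,"wx": 0,"wy": 0,"wz": -18.9},{"claw": 0.045,"dx": -0.0636,"dy": -0.559,"dz": -0.085,"wx": 0,"wy": 0,"wz": -18.9},{"claw": 0.045,"dx": -0.0636,"dy": -0.559,"dz": -0.085,"wx": 0,"wy": 0,"wz": -18.9}], force=40)

```text
time_s: 9.15
eef_pos: [0.5244, 0.1891, 0.1017]
tool_rot: [0.995, 0.101, -0.0, 0.0]
ft_force: [-0.2, -0.9, -5.6]
gripper_width: 0.0596
```

```bash
cat > chk.py <<'E'
from station import env
from h import *
np.set_printoptions(suppress=True)
s=env.get_state();e=s["eef_pos"];q=s["tool_rot"];print("t",s["time_s"],"e",e.round(4),"th",np.rad2deg(2*np.arctan2(q[1],q[0])).round(2),"F",s["ft_force"].round(2),s["gripper_width"].round(4))
a=np.deg2rad(11.7);o=np.array([.6121,.2093]);d=e[:2]-o
print("tcp in lane",(d@[np.cos(a),np.sin(a)]).round(4),(d@[-np.sin(a),np.cos(a)]).round(4))
E
python3 chk.py
python3 - <<'E'
from station import env
from h import *
c=env.capture("side");P=cloud(c);hs=cv2.cvtColor(c["color"],cv2.COLOR_RGB2HSV)
a=np.deg2rad(11.7);o=np.array([.6121,.2093]);X=(P[...,:2]-o)@np.array([[np.cos(a),-np.sin(a)],[np.sin(a),np.cos(a)]])
m=(hs[...,0]<35)&(hs[...,1]>80)|((hs[...,0]>45)&(hs[...,0]<90)&(hs[...,1]>80))
m&=(abs(X[...,0]+.09)<.1)&(abs(X[...,1])<.06)&(P[...,2]>.03)&(P[...,2]<.22)
for n,v in (("x",X[m][:,0]),("y",X[m][:,1]),("z",P[m][:,2])): print(n,np.percentile(v,[0,2,50,98,100]).round(4))
f=m&(P[...,2]<.15); q=X[f&(X[...,1]<-.02)]; print("face slope deg",np.rad2deg(np.polyfit(q[:,0],q[:,1],1)[0]).round(2),len(q))
E
```

```text
x [-0.1616 -0.1598 -0.1079  0.0043  0.0091]
y [-0.0542 -0.0369 -0.0283  0.0272  0.0472]
z [0.0792 0.0931 0.1597 0.1854 0.217 ]
face slope deg 0.06 374Traceback (most recent call last):
  File "chk.py", line 4, in <module>
    s=env.get_state();e=s["eef_pos"];q=s["tool_rot"];print("t",s["time_s"],"e",e.round(4),"th",np.rad2deg(2*np.arctan2(q[1],q[0])).round(2),"F",s["ft_force"].round(2),s["gripper_width"].round(4))
                                                                                                                                                                       ^^^^^^^^^^^^^^^^^^^^^^^^
AttributeError: 'float' object has no attribute 'round'
```

The weight reads 5.6 N again and the carton is aligned with the lane within 0.1°. Lower it onto the tray.

Call:
carry_out(increments=[{"claw": 0.045,"dx": 0,"dy": -0.0015,"dz": 0.04,"wx": 0,"wy": 0,"wz": 0},{"claw": 0.045,"dx": 0,"dy": -0.0015,"dz": 0.07,"wx": 0,"wy": 0,"wz": 0},{"claw": 0.045,"dx": 0,"dy": -0.0015,"dz": 0.09,"wx": 0,"wy": 0,"wz": 0},{"claw": 0.045,"dx": 0,"dy": -0.0015,"dz": 0.097,"wx": 0,"wy": 0,"wz": 0},{"claw": 0.045,"dx": 0,"dy": -0.0015,"dz": 0.1,"wx": 0,"wy": 0,"wz": 0},{"claw": 0.045,"dx": 0,"dy": -0.0015,"dz": 0.1,"wx": 0,"wy": 0,"wz": 0}])

```text
time_s: 9.8
eef_pos: [0.5245, 0.1921, 0.0023]
tool_rot: [0.995, 0.102, 0.0, -0.0]
ft_force: [-0.7, 0.8, -4.1]
gripper_width: 0.0594
```

```bash
sed -i 's/s\["gripper_width"\].round(4)/round(s["gripper_width"],4)/' chk.py; python3 chk.py
```

```text
t 9.8 e [0.5245 0.1921 0.0023] th 11.72 F [-0.74  0.84 -4.09] 0.0594
tcp in lane -0.0893 0.0009
```

Call:
carry_out(increments=[{"claw": 0.045,"dx": 0,"dy": 0,"dz": 0.002,"wx": 0,"wy": 0,"wz": 0},{"claw": 0.085,"dx": 0,"dy": 0,"dz": 0.002,"wx": 0,"wy": 0,"wz": 0},{"claw": 0.085,"dx": 0,"dy": 0,"dz": 0.002,"wx": 0,"wy": 0,"wz": 0},{"claw": 0.085,"dx": 0,"dy": 0,"dz": 0.002,"wx": 0,"wy": 0,"wz": 0},{"claw": 0.085,"dx": 0,"dy": 0,"dz": 0.002,"wx": 0,"wy": 0,"wz": 0},{"claw": 0.085,"dx": 0,"dy": 0,"dz": -0.12,"wx": 0,"wy": 0,"wz": 0},{"claw": 0.085,"dx": 0,"dy": 0,"dz": -0.12,"wx": 0,"wy": 0,"wz": 0},{"claw": 0.085,"dx": 0,"dy": 0,"dz": -0.12,"wx": 0,"wy": 0,"wz": 0},{"claw": 0,"dx": -0.105,"dy": 0,"dz": -0.12,"wx": 0,"wy": 0,"wz": 0},{"claw": 0,"dx": -0.105,"dy": 0,"dz": -0.12,"wx": 0,"wy": 0,"wz": 0},{"claw": 0,"dx": -0.105,"dy": 0,"dz": -0.12,"wx": 0,"wy": 0,"wz": 0},{"claw": 0,"dx": -0.105,"dy": 0,"dz": -0.12,"wx": 0,"wy": 0,"wz": 0}])

```text
time_s: 11.0
eef_pos: [0.4202, 0.1708, 0.1224]
tool_rot: [0.995, 0.103, 0.0, -0.0]
ft_force: [0.8, 0.9, 0.4]
gripper_width: 0.0277
```

```bash
python3 chk.py
cat > box.py <<'E'
from station import env
from h import *
c=env.capture("top");P=cloud(c);hs=cv2.cvtColor(c["color"],cv2.COLOR_RGB2HSV)
a=np.deg2rad(11.7);o=np.array([.6121,.2093]);X=(P[...,:2]-o)@np.array([[np.cos(a),-np.sin(a)],[np.sin(a),np.cos(a)]])
m=(hs[...,0]<35)&(hs[...,1]>80)&(abs(X[...,0]+.09)<.1)&(abs(X[...,1])<.06)&(P[...,2]>.068)&(P[...,2]<.092)
for n,v in (("x",X[m][:,0]),("y",X[m][:,1]),("z",P[m][:,2])): print(n,np.percentile(v,[0,2,50,98,100]).round(4))
cv2.imwrite("pics/lane_now.png",cv2.resize(c["color"][130:300,220:420,::-1],(800,680))[:600])
E
python3 box.py
```

```text
t 11.0 e [0.4202 0.1708 0.1224] th 11.79 F [0.84 0.88 0.38] 0.0277
tcp in lane -0.1957 0.0012
x [-0.1542 -0.1463 -0.0767  0.0041  0.01  ]
y [-0.0398 -0.0336 -0.0083  0.0251  0.042 ]
z [0.0698 0.0739 0.0797 0.0903 0.092 ]
```

View pics/lane_now.png

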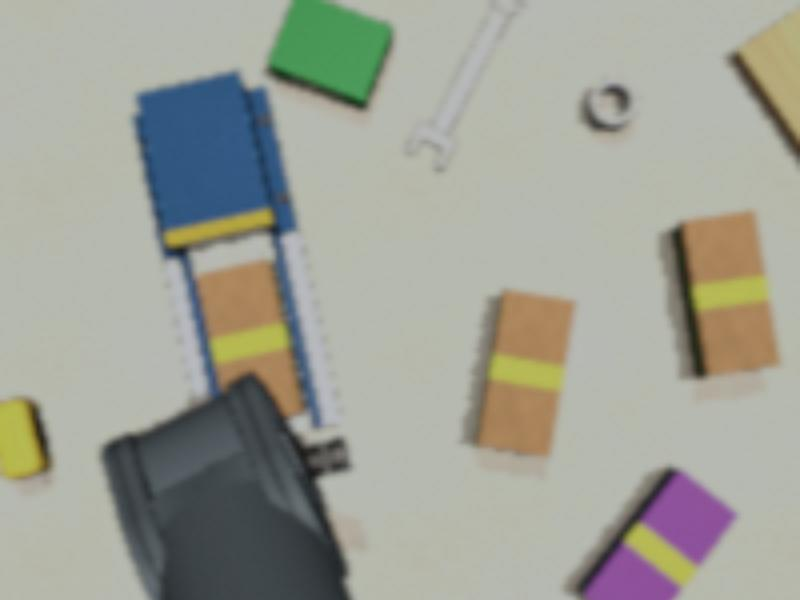

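The carton lies flat between the guides (top z 80, i.e. on the tray), in crop pixels (195–305, 262–415), clear of the hood. Lower the shut fingers behind it and start the push.

Call:
carry_out(increments=[{"claw": 0,"dx": 0,"dy": 0,"dz": 0.1,"wx": 0,"wy": 0,"wz": 0},{"claw": 0,"dx": 0,"dy": 0,"dz": 0.1,"wx": 0,"wy": 0,"wz": 0},{"claw": 0,"dx": 0,"dy": 0,"dz": 0.122,"wx": 0,"wy": 0,"wz": 0},{"claw": 0,"dx": 0,"dy": 0,"dz": 0.122,"wx": 0,"wy": 0,"wz": 0},{"claw": 0,"dx": 0,"dy": 0,"dz": 0.122,"wx": 0,"wy": 0,"wz": 0},{"claw": 0,"dx": 0.01,"dy": 0,"dz": 0.122,"wx": 0,"wy": 0,"wz": 0},{"claw": 0,"dx": 0.018,"dy": 0,"dz": 0.122,"wx": 0,"wy": 0,"wz": 0},{"claw": 0,"dx": 0.022,"dy": 0,"dz": 0.122,"wx": 0,"wy": 0,"wz": 0},{"claw": 0,"dx": 0.026,"dy": 0,"dz": 0.122,"wx": 0,"wy": 0,"wz": 0},{"claw": 0,"dx": 0.03,"dy": 0,"dz": 0.122,"wx": 0,"wy": 0,"wz": 0},{"claw": 0,"dx": 0.034,"dy": 0,"dz": 0.122,"wx": 0,"wy": 0,"wz": 0},{"claw": 0,"dx": 0.038,"dy": 0,"dz": 0.122,"wx": 0,"wy": 0,"wz": 0},{"claw": 0,"dx": 0.042,"dy": 0,"dz": 0.122,"wx": 0,"wy": 0,"wz": 0},{"claw": 0,"dx": 0.046,"dy": 0,"dz": 0.122,"wx": 0,"wy": 0,"wz": 0},{"claw": 0,"dx": 0.05,"dy": 0,"dz": 0.122,"wx": 0,"wy": 0,"wz": 0}])

```text
time_s: 12.55
eef_pos: [0.4703, 0.1811, -0.0002]
tool_rot: [0.995, 0.102, -0.0, 0.0]
ft_force: [-1.8, -0.7, 1.5]
gripper_width: 0.0001
```

```bash
python3 chk.py; python3 box.py
```

```text
t 12.55 e [ 0.4703  0.1811 -0.0002] th 11.74 F [-1.78 -0.75  1.48] 0.0001
tcp in lane -0.1446 0.0011
x [-0.0922 -0.075  -0.031   0.0071  0.009 ]
y [-0.0424 -0.0335 -0.0046  0.0256  0.04  ]
z [0.0709 0.0729 0.08   0.0903 0.0917]
```

Pushing friction is about 1.9 N and the carton's front is now at the hood. Move on to just before the earliest possible stop.

Call:
carry_out(increments=[{"claw": 0,"dx": 0.004,"dy": 0,"dz": 0,"wx": 0,"wy": 0,"wz": 0},{"claw": 0,"dx": 0.008,"dy": 0,"dz": 0,"wx": 0,"wy": 0,"wz": 0},{"claw": 0,"dx": 0.012,"dy": 0,"dz": 0,"wx": 0,"wy": 0,"wz": 0},{"claw": 0,"dx": 0.016,"dy": 0,"dz": 0,"wx": 0,"wy": 0,"wz": 0},{"claw": 0,"dx": 0.02,"dy": 0,"dz": 0,"wx": 0,"wy": 0,"wz": 0},{"claw": 0,"dx": 0.024,"dy": 0,"dz": 0,"wx": 0,"wy": 0,"wz": 0},{"claw": 0,"dx": 0.028,"dy": 0,"dz": 0,"wx": 0,"wy": 0,"wz": 0},{"claw": 0,"dx": 0.032,"dy": 0,"dz": 0,"wx": 0,"wy": 0,"wz": 0},{"claw": 0,"dx": 0.032,"dy": 0,"dz": 0,"wx": 0,"wy": 0,"wz": 0}])

```text
time_s: 13.5
eef_pos: [0.5025, 0.1879, -0.0001]
tool_rot: [0.995, 0.102, 0.001, -0.0]
ft_force: [0.0, -0.2, -0.4]
gripper_width: 0.0
```

Call:
carry_out(increments=[{"claw": 0,"dx": 0.002,"dy": 0,"dz": 0,"wx": 0,"wy": 0,"wz": 0},{"claw": 0,"dx": 0.004,"dy": 0,"dz": 0,"wx": 0,"wy": 0,"wz": 0},{"claw": 0,"dx": 0.004,"dy": 0,"dz": 0,"wx": 0,"wy": 0,"wz": 0}])

```text
time_s: 13.8
eef_pos: [0.5055, 0.1884, -0.0001]
tool_rot: [0.995, 0.102, 0.0, -0.0]
ft_force: [-1.3, -0.2, 0.6]
gripper_width: 0.0
```

Call:
carry_out(increments=[{"claw": 0,"dx": 0.002,"dy": 0,"dz": 0,"wx": 0,"wy": 0,"wz": 0},{"claw": 0,"dx": 0.004,"dy": 0,"dz": 0,"wx": 0,"wy": 0,"wz": 0},{"claw": 0,"dx": 0.004,"dy": 0,"dz": 0,"wx": 0,"wy": 0,"wz": 0}])

```text
time_s: 14.1
eef_pos: [0.5097, 0.1893, -0.0002]
tool_rot: [0.995, 0.102, 0.0, -0.0]
ft_force: [-0.6, -0.4, 0.6]
gripper_width: -0.0006
```

Call:
carry_out(increments=[{"claw": 0,"dx": 0.002,"dy": 0,"dz": 0,"wx": 0,"wy": 0,"wz": 0},{"claw": 0,"dx": 0.004,"dy": 0,"dz": 0,"wx": 0,"wy": 0,"wz": 0},{"claw": 0,"dx": 0.004,"dy": 0,"dz": 0,"wx": 0,"wy": 0,"wz": 0}])

```text
time_s: 14.4
eef_pos: [0.5137, 0.1902, -0.0002]
tool_rot: [0.995, 0.102, 0.0, -0.0]
ft_force: [0.0, 0.5, -0.7]
gripper_width: 0.0005
```

Call:
carry_out(increments=[{"claw": 0,"dx": 0.002,"dy": 0,"dz": 0,"wx": 0,"wy": 0,"wz": 0},{"claw": 0,"dx": 0.004,"dy": 0,"dz": 0,"wx": 0,"wy": 0,"wz": 0},{"claw": 0,"dx": 0.004,"dy": 0,"dz": 0,"wx": 0,"wy": 0,"wz": 0}])

```text
time_s: 14.7
eef_pos: [0.5175, 0.1909, -0.0002]
tool_rot: [0.995, 0.102, 0.0, -0.0]
ft_force: [-1.4, -0.2, -0.2]
gripper_width: -0.0003
```

Call:
carry_out(increments=[{"claw": 0,"dx": 0.002,"dy": 0,"dz": 0,"wx": 0,"wy": 0,"wz": 0},{"claw": 0,"dx": 0.004,"dy": 0,"dz": 0,"wx": 0,"wy": 0,"wz": 0},{"claw": 0,"dx": 0.004,"dy": 0,"dz": 0,"wx": 0,"wy": 0,"wz": 0}])

```text
time_s: 15.0
eef_pos: [0.5215, 0.1918, -0.0002]
tool_rot: [0.995, 0.102, 0.0, -0.0]
ft_force: [-0.9, 0.3, -0.1]
gripper_width: -0.0002
```

Call:
carry_out(increments=[{"claw": 0,"dx": 0.002,"dy": 0,"dz": 0,"wx": 0,"wy": 0,"wz": 0},{"claw": 0,"dx": 0.004,"dy": 0,"dz": 0,"wx": 0,"wy": 0,"wz": 0},{"claw": 0,"dx": 0.004,"dy": 0,"dz": 0,"wx": 0,"wy": 0,"wz": 0}])

```text
time_s: 15.3
eef_pos: [0.5224, 0.1918, -0.0008]
tool_rot: [0.995, 0.102, -0.002, 0.0]
ft_force: [-8.0, -1.9, 1.5]
gripper_width: 0.0004
```

Axial force jumped to 8.2 N and the tool stood still after 1 mm: that's the stop, with about 80 mm sticking out, which is in range. One short confirming millimetre next.

Call:
carry_out(increments=[{"claw": 0,"dx": 0.001,"dy": 0,"dz": 0,"wx": 0,"wy": 0,"wz": 0},{"claw": 0,"dx": 0.001,"dy": 0,"dz": 0,"wx": 0,"wy": 0,"wz": 0}])

```text
time_s: 15.5
eef_pos: [0.5222, 0.1917, -0.001]
tool_rot: [0.995, 0.103, -0.003, 0.001]
ft_force: [-12.0, -1.6, 2.6]
gripper_width: -0.0003
```

The carton didn't move at all and the force is 12 N, so it is firmly against the stop and the stop hasn't slipped. Back off and lift clear.

Call:
carry_out(increments=[{"claw": 0,"dx": -0.01,"dy": 0,"dz": 0,"wx": 0,"wy": 0,"wz": 0},{"claw": 0,"dx": -0.05,"dy": 0,"dz": 0,"wx": 0,"wy": 0,"wz": 0},{"claw": 0,"dx": -0.07,"dy": 0,"dz": 0,"wx": 0,"wy": 0,"wz": 0},{"claw": 0,"dx": -0.07,"dy": 0,"dz": 0,"wx": 0,"wy": 0,"wz": 0},{"claw": 0,"dx": -0.07,"dy": 0,"dz": -0.15,"wx": 0,"wy": 0,"wz": 0},{"claw": 0,"dx": -0.07,"dy": 0,"dz": -0.15,"wx": 0,"wy": 0,"wz": 0},{"claw": 0,"dx": -0.07,"dy": 0,"dz": -0.15,"wx": 0,"wy": 0,"wz": 0},{"claw": 0,"dx": -0.07,"dy": 0.12,"dz": -0.15,"wx": 0,"wy": 0,"wz": 0},{"claw": 0,"dx": -0.07,"dy": 0.12,"dz": -0.15,"wx": 0,"wy": 0,"wz": 0},{"claw": 0,"dx": -0.07,"dy": 0.12,"dz": -0.15,"wx": 0,"wy": 0,"wz": 0},{"claw": 0,"dx": -0.07,"dy": 0.12,"dz": -0.15,"wx": 0,"wy": 0,"wz": 0}])

```text
time_s: 16.6
eef_pos: [0.4837, 0.0572, 0.1506]
tool_rot: [0.995, 0.099, 0.002, 0.001]
ft_force: [-0.1, 0.1, 0.3]
gripper_width: 0.0002
```

```bash
python3 chk.py; python3 box.py
python3 - <<'E'
from station import env
from h import *
c=env.capture("top");P=cloud(c);reg=np.zeros((400,640),bool);reg[90:300,200:500]=1
rect(P,reg&(P[...,2]>.064)&(P[...,2]<.087))
E
```

```text
t 16.6 e [0.4837 0.0572 0.1506] th 11.41 F [-0.1   0.09  0.3 ] 0.0002
tcp in lane -0.1565 -0.1229
x [-0.0767 -0.0755 -0.0361  0.0035  0.0091]
y [-0.0397 -0.0333 -0.0034  0.0254  0.0387]
z [0.0711 0.0737 0.0795 0.0905 0.0917]
px [496 113] c 851.3 -533.5 LxW 86 7 ang 11.2 z 0.074 66
px [403 203] c 558.6 -209.0 LxW 130 62 ang 7.5 z 0.072 735
px [279 200] c 577.2 198.0 LxW 81 61 ang 11.8 z 0.079 449
px [355 223] c 496.0 -39.9 LxW 130 60 ang -10.7 z 0.072 514
px [385 268] c 346.1 -144.6 LxW 130 62 ang -38.8 z 0.072 755
px [456 272] c 331.0 -374.4 LxW 131 62 ang 35.6 z 0.072 770
```

View pics/lane_now.png

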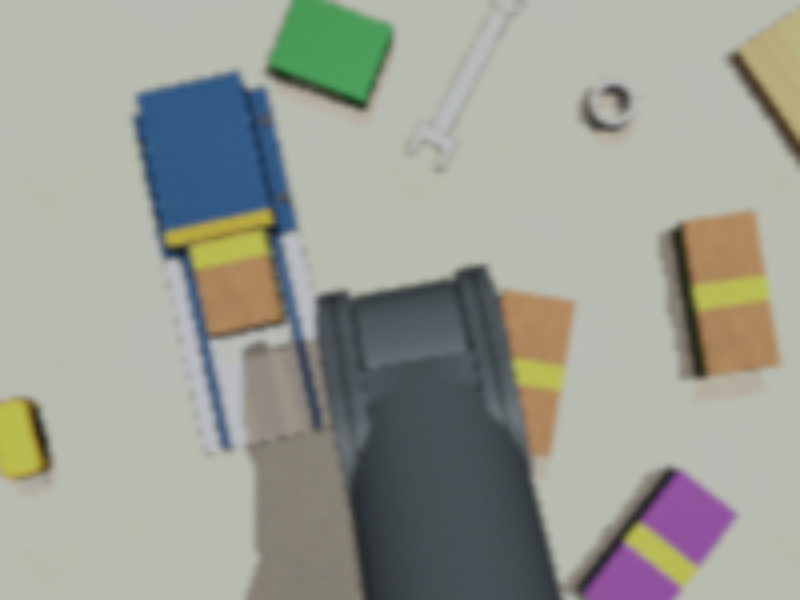

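The carton lies flat in the lane, top z 79–80. It sticks out about 78 mm (centre x ≈ -0.013, y within 4 mm), at 11.8° against the lane's 11.7°. The two others and the bystanders are unmoved, and the arm is clear. Hand in.

```bash
python3 -c "
from station import env
print(env.finish_job())"
```

```text
the job is handed in; nothing more can be done
None
```

The full carton is in the blue lane, pushed in under the hood against the hidden stop, and the job is handed in at about 17 s of the 72 s. No verdict was reported. The cameras cannot see the plunger or the stop, so their state is inferred from the push forces.

- **Finding the full carton:** I lifted the brown carton at (518, -372) mm first, and it weighed 4.4 to 5.6 N, or about 0.5 kg. An empty one would weigh about 1.1 N, so I did not lift the other two.
- **Pushing it home:** I set it lengthwise between the guides and pushed with shut fingers in 4 mm steps. The force jumped from about 1 N to 8 N and then to 12 N with no further movement. That means it is against the stop, and below the 20 N at which the stop slips.
- **Last checks:**
  - The carton lies flat on the tray with its top at about 80 mm.
  - It sticks out about 78 mm, its centre is at lane x ≈ -13 mm and within about 4 mm of the centre line, and its angle matches the lane.
  - The two empty cartons had not moved.
  - The bystanders in the last picture (screw box, wrench, coupling, part of the offcut and tape measure) look unmoved. I did not measure them again, and the jar was out of view.
- **What disagreed:** the reported tool height was about 36 mm lower than the real fingertips. My first two grasps closed on or above the carton's top because of it, the second pressing down on the carton with about 16 N. I found the offset with two cameras and corrected for it; the carton was not displaced.

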